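Open the loading-track guard and push the vial rack home

ROBOT

A 6-joint arm with a two-finger parallel gripper is mounted at the origin on a cart in front of the work surface, level with it; the furniture and walls round the work are solid. World frame = base frame: x ahead of the robot, y to its left, z up, the work surface at z = 0. Lengths are in m, angles in rad, forces in N, time in s.
With the tool pointing down it reaches from about 0.425 to 1.125 m from the base axis. Payload 14.9 kg.
Tool frame: the origin (TCP) lies at the very end of the fingers, on their centre line; the grasp point (between the pads) lies 19 mm behind it; z points along the fingers, y is the line along which they close (so a half turn about z gives the same grasp; the last joint's range is limited). The gripper opens to 91 mm and grips with 3 to 60 N. Pads are 32 mm wide; open, the fingers measure 118 mm over their backs; the gripper's body (76 mm by 178 mm) begins 60 mm behind the grasp point.
Start: joints at [1.212, 0.379, 1.734, -0, 1.028, -0.033], TCP at [0.224, 0.663, 0.214] pointing down, gripper open.
Joint ranges: [-2.77, 2.77], [-0.74, 2.19], [0, 2.66], [-1.06, 4.2], [0.31, 2.87], [-3.08, 3.08]. Speed limits (rad/s): [1.89, 1.89, 2.39, 3.14, 3.14, 3.14].

INTERFACE

Orientations are given as a rotation vector (axis times angle).
In Python, from workcell import * gives the robot as it stands. The module is installed in compiled form; this text tells all that it offers.
- The arm moves only by the shell command python3 -m inch 'ROWS' [FORCE]. ROWS is JSON, a list of rows, each an object of numbers: "fingers": the closure, from 0 (fully open) to 1 (shut); "x", "y", "z": the shift along the tool's x, y, z in mm; "ax", "ay", "az": the turn, a rotation vector about the tool's x, y, z in rad. A call has 1 to 5 rows; each row is the pose to reach, as a shift and turn from the pose commanded when the call began, along the tool's axes at that moment; what a row does not reach only later rows make up. A row lasts 1/12 s, in which the tool goes at most 41.7 mm and 7.16 degrees, less where a joint would pass 70% of its speed; a pose out of reach is approached as far as the arm can. A call with a gripper value outside its range is refused whole. The fingers move at their own pace and stop on an object; FORCE is the grip in N (left out, the last holds). Time passes only in rows, so rows that repeat a pose let the fingers close. It gives the time, the measured TCP pose, the force, the opening and the grip force at its end, in the units of the state.
- observe(): the state, without advancing time (a new reading comes with each control period).
- get_image(name): name is "side" or "top"; returns (picture, depth): 384x512x3 uint8, red, green, blue; 384x512 float32, m along the optical axis (not along the pixel's ray), 0 where there is no reading.
- calibration(name): a dict with "fovy" (degrees; the focal length in pixels is half the picture's height over the tangent of half this angle, whatever the lens; pixels are square), "cx", "cy" (the principal point, pixels), "rvec" (rotation vector, rad) and "tvec" (3), from world to camera coordinates, as OpenCV has them. Camera axes: x right, y down, z forward; pixel columns grow to the right and rows downward; lengths in m; the calibration is good to about 2 mm. A picture is of the moment at which its call begins. calibration takes no time and is no camera call.
- job_done(): hands the job in; it is judged then, once.
The state is a dict: "t": time; "joint_positions": joint angles; "qvel": joint speeds; "joint_torque": joint torques, N m; "tool_pos": TCP position; "orientation": TCP orientation; "contact_force": force on the tool from outside, world axes, zero at the start; "ft_torque": the same for the moment, N m; "finger_gap": finger opening in m; "grip_force": force on a finger pad.
Only numpy, scipy, OpenCV 4.12 (cv2) and the standard library are available. Lean on these libraries where they do the work, as an engineer would, in place of code of your own. Each camera call takes 0.05 s, during which the arm holds its last target. There are 200 camera calls.

TASK

Get the autosampler's loading track ready so that the rack's empty places can be filled in it: push the clear counterweighted guard up by its front lip, past its balance point, until it swings over and stays open by itself. Then push the vial rack along the deck, between the guide rails, until it is fully home against the stop at the end of the lane. Only push with the fingertips: the rack must not be gripped or lifted off the deck, its vials must stay standing in it, and the bottles, beaker and tweezers nearby stay where they are.

Things in the scene. Friction and masses are not known exactly. Their poses are not given: they have to be found in the camera images.
- station: Fixed rack loading track, 440 x 136 mm, aluminium deck 20 mm above the bench, white housing 84 mm wide, 115 mm high at the far end. Origin on the centre line, on the bench; x runs along the lane from the open loading end (deck edge x = -0.235 m) to the housing (x = 0.108 m); z up. Rubber stop across the lane, face at x = 0.100 m, 16 mm high.
- lane_mouth (a point): Point on the deck, on the centre line, where the flared lead-ins of the two black guide rails begin (station x = -0.100 m). The rails stand 12 mm above the deck; the opening narrows from 82 mm here to 64 mm at x = -0.055 m and stays 64 mm wide up to the stop. Axes as the station's.
- rack_home (a point): Point on the deck where the rack's origin is when fully home against the stop (station x = 0.036 m, on the centre line). Axes as the station's. A black computer tower and a beige box, both over 0.2 m high and fixed, stand behind the track, from about 0.68 m ahead of the robot.
- guard (a joint): Guard angle about its hinge, rad: 0 closed (front panel hangs across the lane and blocks the rack), growing as it is pushed up, 1.83 fully open on stop pins. Steel counterweights on cranks: below the balance point (between 0.6 and 1.0 rad) it falls shut; beyond, it swings open by itself, damped, and stays. 1 to 3 N at the lip raises it.
- guard_hinge (a point): Point on the guard's hinge axis (parallel to the station's y) on the centre line: station x = 0.125 m, 130 mm above the bench. Axes as the station's. Beside it the counterweights stand out to 83 mm from the centre line and 211 mm high when closed; open, the guard stands 335 mm high here, leaning away from the loading end.
- guard_lip (a point): Centre of the rolled front edge (8 mm thick, 90 mm wide) of the guard's lip, a plate that sticks out 26 mm from the clear front panel toward the loading end: push up under it. Closed: station x = -0.067 m, 130 mm above the bench. Moves on an arc of 192 mm radius about the hinge. The front panel is 101 mm wide and reaches down to 33 mm above the bench.
- rack: Blue vial rack, 127 mm long (its y), 60 mm wide (x), 22 mm high, 0.1 to 0.17 kg, loose on the deck between the loading end and the closed guard, its y along the station's x within a few degrees. Origin at the centre of its underside. Its two ends are solid walls 60 mm wide, 22 mm high, good to push against; vials in it reach 36 mm above its underside.
- vial_a: Capped 2 ml vial, 12 mm across, 32 mm high, standing loose in a hole of the rack, its foot 4 mm above the rack's underside, its cap 14 mm above the rack's top. Origin at the centre of its foot.
- vial_b: A second such vial in the rack.
- vial_c: A third such vial in the rack.
- vial_d: A fourth such vial in the rack.
- amber_bottle: Brown bottle, 45 mm across, 95 mm high, standing on the bench beside the track; leave it. Origin at the centre of its foot.
- standard_bottle: Smaller brown bottle with white cap, 38 mm across, 82 mm high, on the bench; leave it. Origin at the centre of its foot.
- beaker: Beaker, 51 mm across, 61 mm high, on the bench behind the track; leave it. Origin at the centre of its foot.
- tweezers: Steel tweezers, 111 mm long, 8 mm high, lying on the bench; leave them. Origin at the centre of the underside.
Mind the look-alikes: they are no part of the job. Of the things that look like the rack, the larger one is meant.

How it is judged:
On the way, in this order (a step that is already met when the one before it is completed fails the run):
1. the guard stands open past its balance point, on its stops, no longer touched (value of joint guard above 1.75 rad and contact force between the arm and station below 0.1 N and x of rack in the frame of station below 0 m), for 0.3 s.
2. the rack is home against the stop (value of joint guard above 1.75 rad and x of rack in the frame of station above 0.032 m), for 0.2 s.
At the end, for the whole second after the job is handed in: The guard stands open on its stops (above 1.75 rad), the rack lies flat on the deck in the lane, square to it within 0.06 rad, within 4 mm of fully home and at rest, and all four vials stand in their holes (all of step 2 and x of rack in the frame of station below 0.04 m and z of rack in the frame of station below 0.024 m and angle between the y axis of rack and the x axis of station, either way round below 0.06 rad and linear speed of rack below 0.01 m/s and distance between each of vial_a, vial_b, vial_c and rack below 0.045 m and angle between each of vial_a, vial_b, vial_c, vial_d's own z axis and vertical below 0.3 rad and distance between vial_d and rack below 0.055 m); the robot touches nothing.
It fails at once if the rack was gripped: the tool reached down between its sides instead of pushing from outside (x of the grasp point in the frame of rack between -0.025 and 0.025 m and y of the grasp point in the frame of rack between -0.056 and 0.056 m and z of the grasp point in the frame of rack below 0.034 m).
It fails at once if the rack was lifted off the deck or tipped (z of rack in the frame of station above 0.032 m or angle between rack's own z axis and vertical above 0.2 rad).
It fails at once if a bottle, the beaker or the tweezers were moved more than 20 mm (distance of any of amber_bottle, standard_bottle, beaker, tweezers from where it was at the start of the episode above 0.02 m).
It also fails if it takes over 58 s, if anything falls off the work surface, if the arm or the gripper's body presses on something with over 40 N, if the wrist force passes 120 N, or if a joint passes its speed limit or range.

## Working session

There is one attempt and no reset: what is moved stays moved. The work goes in short steps, Python scripts to look and compute and a shell command to move; the robot and the scene stay as the last step left them, time stands still between calls to the robot, and variables do not carry over. Pictures are saved under pics/ and viewed, at most 13 in all, crops included, and the job is handed in when it is done.

```bash
mkdir -p pics; cat > h.py <<'E'
from workcell import *
import numpy as np, cv2
def cal(n):
    c=calibration(n); R=cv2.Rodrigues(np.array(c["rvec"],float))[0]; t=np.array(c["tvec"],float)
    return c,R,t,192/np.tan(np.radians(c["fovy"])/2)
def cloud(n,d):
    c,R,t,f=cal(n); v,u=np.mgrid[:384,:512]
    P=np.stack([(u-c["cx"])/f*d,(v-c["cy"])/f*d,d],-1); return (P-t)@R
def plane(n,u,v,z):
    c,R,t,f=cal(n); r=R.T@np.array([(u-c["cx"])/f,(v-c["cy"])/f,1]); o=-R.T@t
    return o+r*(z-o[2])/r[2]
def save(n,name):
    p,d=get_image(n); cv2.imwrite(f"pics/{name}.png",p[:,:,::-1]); np.savez(f"pics/{name}.npz",p=p,d=d); return p,d
E
python3 - <<'E'
from h import *
for n in("top","side"):
    save(n,n+"0"); c,R,t,f=cal(n); print(n,f,-R.T@t,R[2],c)
s=observe();print(s["t"],s["tool_pos"],s["orientation"])
E
```

```text
top 445.50991151990866 [ 3.73284353e-01 -9.39441768e-04  1.54119648e+00] [ 0.11426916 -0.00590552 -0.99343227] {'fovy': 46.628880072131274, 'cx': 258.36186211209537, 'cy': 193.34201661555295, 'rvec': array([ 2.1403997 , -2.18846419,  0.12917705]), 'tvec': array([0.00223218, 0.54703547, 1.48841389])}
side 400.5853742347704 [0.59785299 0.81586715 0.7456505 ] [-0.05963962 -0.78319233 -0.61891267] {'fovy': 51.2166677765861, 'cx': 252.79433558117188, 'cy': 185.3438702385175, 'rvec': array([ 0.15050384,  2.80499195, -1.36253438]), 'tvec': array([0.53560625, 0.03739715, 1.13612916])}
0.1 [0.22392529 0.66284634 0.21336651] [-5.09418976e-01 -3.09986207e+00  1.51525506e-03]
```

View pics/top0.png

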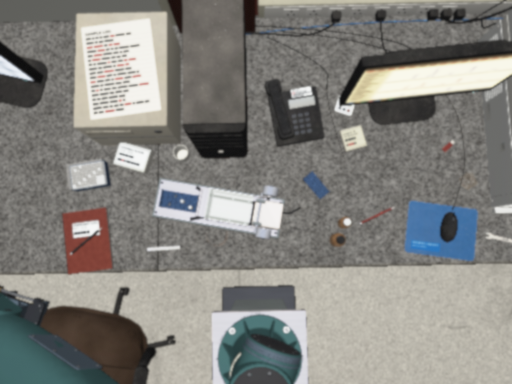

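View pics/side0.png

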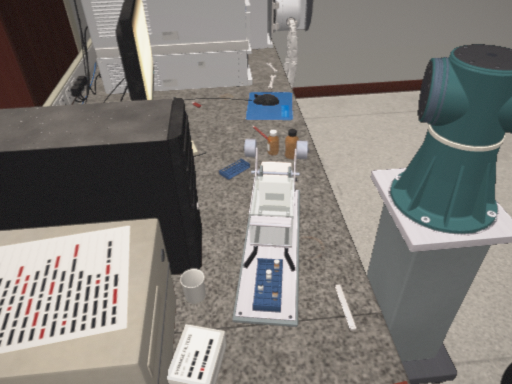

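The top view shows the track from (155,195) at the loading end to (283,220) at the housing, with the blue rack at (180,200). In the side view the rack is at (268,284) and the guard at about (272,215). I'll zoom in on both.

```bash
python3 - <<'E'
from h import *
A=np.load("pics/top0.npz");B=np.load("pics/side0.npz")
cv2.imwrite("pics/z.png",np.vstack([cv2.resize(A["p"][170:245,145:300],None,fx=5,fy=4.0,interpolation=2)[:,:,::-1]]))
cv2.imwrite("pics/z2.png",cv2.resize(B["p"][130:325,225:325],None,fx=3,fy=3,interpolation=2)[:,:,::-1])
for n,I in(("top",A),("side",B)):
    P=cloud(n,I["d"]); p=I["p"].astype(int); hsv=cv2.cvtColor(I["p"],cv2.COLOR_RGB2HSV)
    reg=(P[...,0]>.4)&(P[...,0]<.7)&(P[...,1]>-.12)&(P[...,1]<.45)
    m=(reg&(hsv[...,0]>95)&(hsv[...,0]<125)&(hsv[...,1]>110)).astype(np.uint8)
    N,l,st,c=cv2.connectedComponentsWithStats(m)
    for i in range(1,N):
        if st[i,4]>60:
            cn=cv2.findContours((l==i).astype(np.uint8),0,2)[0][0]
            bx=cv2.boxPoints(cv2.minAreaRect(cn))
            print(n,"blue",st[i,4],np.median(P[l==i],0).round(3),[plane(n,*q,.042)[:2].round(3).tolist() for q in bx])
    dk=reg&(abs(P[...,2]-.02)<.006)&(hsv[...,1]<60)&(hsv[...,2]>130)
    dm=dk.astype(np.uint8);N,l,st,c=cv2.connectedComponentsWithStats(dm)
    i=1+np.argmax(st[1:,4]);cn=cv2.findContours((l==i).astype(np.uint8),0,2)[0]
    bx=cv2.boxPoints(cv2.minAreaRect(np.vstack(cn)))
    print(n,"deck",st[i],bx.round(1).tolist(),[plane(n,*q,.02)[:2].round(3).tolist() for q in bx])
    print("bench z",np.median(P[reg&(P[...,2]<.012)][:,2]))
E
```

```text
top blue 326 [0.531 0.27  0.026] [[0.515, 0.321], [0.559, 0.314], [0.539, 0.2], [0.494, 0.207]]
top deck [ 153  178  103   57 1192] [[151.89999389648438, 215.8000030517578], [159.0, 177.3000030517578], [261.8999938964844, 196.0], [254.89999389648438, 234.5]] [[0.479, 0.355], [0.612, 0.332], [0.539, -0.022], [0.408, 0.005]]
bench z 0.0002582752499279577
side blue 765 [0.533 0.276 0.036] [[0.567, 0.33], [0.548, 0.199], [0.491, 0.21], [0.516, 0.339]]
side deck [ 232  190   68  135 3281] [[231.8000030517578, 320.1000061035156], [240.6999969482422, 186.1999969482422], [304.8999938964844, 190.5], [296.0, 324.29998779296875]] [[0.613, 0.337], [0.563, -0.103], [0.382, -0.06], [0.484, 0.362]]
bench z 0.00037490599863859524
```

View pics/z.png

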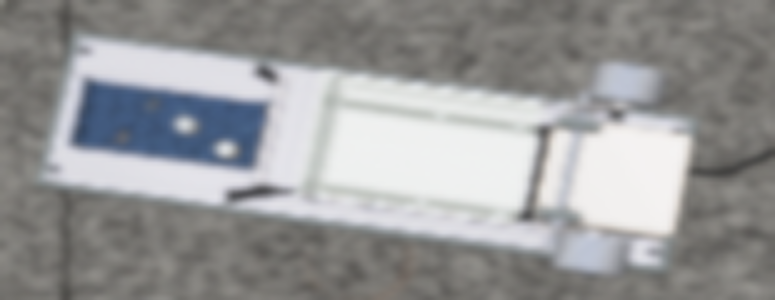

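View pics/z2.png

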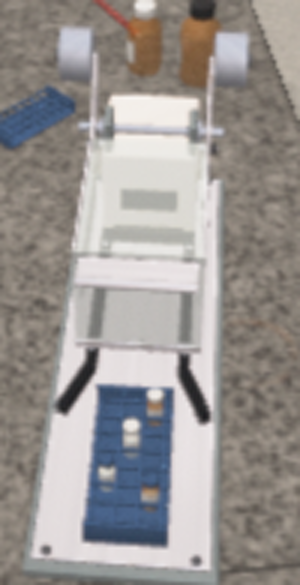

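The zooms give the deck corners: top view (160.4,178.8), (153.4,215.5), (284,198.8), (278,237). They also show the rails, and a closed guard whose lip lies just past the far end of the rack.

```bash
cat >> h.py <<'E'
def st_frame():
    s=np.load("st.npy"); return s[:2],s[2]
def to_st(p):
    o,a=st_frame(); d=np.asarray(p)[...,:2]-o; c,s=np.cos(a),np.sin(a)
    return np.stack([d[...,0]*c+d[...,1]*s,-d[...,0]*s+d[...,1]*c],-1)
def to_w(x,y):
    o,a=st_frame(); c,s=np.cos(a),np.sin(a); return o+[x*c-y*s,x*s+y*c]
E
python3 - <<'E'
from h import *
t=[plane("top",*q,.02)[:2] for q in[(160.4,178.8),(153.4,215.5),(284,198.8),(278,237)]]
s=[plane("side",*q,.02)[:2] for q in[(233.3,319),(296.7,322.7)]]
for q in t+s: print(q.round(4))
# station x from loading -> housing; y left
src=np.array([[-.235,.068],[-.235,-.068],[.205,.068],[.205,-.068],[-.235,.068],[-.235,-.068]])
dst=np.array(t+s)
from scipy.optimize import least_squares
def m(p):
    c,s_=np.cos(p[2]),np.sin(p[2]); return p[:2]+src@np.array([[c,s_],[-s_,c]])
r=least_squares(lambda p:(m(p)-dst).ravel(),[.5,.1,-1.7]); print(r.x,(m(r.x)-dst).round(4).tolist())
np.save("st.npy",r.x)
for n in("top","side"):
    I=np.load(f"pics/{n}0.npz");P=cloud(n,I["d"]); S=to_st(P); z=P[...,2]
    hsv=cv2.cvtColor(I["p"],cv2.COLOR_RGB2HSV)
    b=(hsv[...,0]>95)&(hsv[...,0]<125)&(hsv[...,1]>110)&(abs(S[...,0]+.12)<.13)&(abs(S[...,1])<.07)
    v,u=np.nonzero(b); cn=np.array([to_st(plane(n,a,c,.042)) for a,c in zip(u,v)],np.float32)
    print(n,"rack",cv2.minAreaRect(cn), cn.min(0),cn.max(0))
    # lip
    l=(abs(z-.13)<.012)&(abs(S[...,0]+.05)<.04)&(abs(S[...,1])<.06)
    print("lip",l.sum(),S[l].min(0) if l.any() else 0,S[l].max(0)if l.any() else 0)
print("lip",to_w(-.067,0),"rackend",to_w(-.2,0),"hinge",to_w(.125,0),"mouth",to_w(-.1,0),"home",to_w(.036,0))
E
```

```text
[0.6061 0.3265]
[0.48   0.3501]
[ 0.5275 -0.0976]
[ 0.3974 -0.0734]
[0.6101 0.3351]
[0.4822 0.358 ]
[ 0.50063681  0.11303172 -1.75976568] [[0.0054, 0.0045], [-0.002, 0.0066], [0.0015, -0.0035], [-0.0021, -0.0022], [0.0015, -0.004], [-0.0042, -0.0014]]
top rack ((-0.14980997145175934, -0.002060314640402794), (0.11495570838451385, 0.04521121084690094), 0.5841400027275085) [-0.20714566 -0.02516411] [-0.09248623  0.02052118]
lip 566 [-0.07193908 -0.05124042] [-0.0100175   0.04965341]
side rack ((-0.15940088033676147, -0.0013024210929870605), (0.051660168915987015, 0.13143451511859894), 89.85269165039062) [-0.22510664 -0.027104  ] [-0.09369467  0.02467005]
lip 950 [-0.07622197 -0.04936373] [-0.01010508  0.05101929]
lip [0.51322254 0.17883901] rackend [0.53820615 0.30947139] hinge [ 0.47715598 -0.00974307] mouth [0.51942148 0.21125156] home [0.49387433 0.07767258]
```

The station fit is good to about 3 mm, and the lip depth readings agree with it. The rack spans station x from about -0.217 to -0.09. To push the lip, I'll tilt the closed fingers so they point down the lane. Next I'll write a helper that computes tool-frame moves.

```bash
cat > go.py <<'E'
import sys
from h import *
from scipy.spatial.transform import Rotation as Ro
# usage: go.py x y z elev_deg sign : station TCP target -> tool-frame shift/turn
def go(x,y,z,el,sg=1):
    s=observe(); R=Ro.from_rotvec(s["orientation"]); a=st_frame()[1]; f=np.radians(el)
    e1=np.array([np.cos(a),np.sin(a),0]); e2=np.array([-np.sin(a),np.cos(a),0])
    Z=e1*np.cos(f)-np.array([0,0,np.sin(f)]); Y=sg*e2; X=np.cross(Y,Z)
    T=Ro.from_matrix(np.stack([X,Y,Z],1)); p=np.r_[to_w(x,y),z]
    print("shift mm",(R.inv().apply(p-s["tool_pos"])*1000).round(1),"turn",(R.inv()*T).as_rotvec().round(3))
def where():
    s=observe(); R=Ro.from_rotvec(s["orientation"]).as_matrix(); a=st_frame()[1]
    print("t",round(s["t"],2),"st",to_st(s["tool_pos"]).round(4),"z",round(s["tool_pos"][2],4),"elev",np.degrees(np.arcsin(-R[2,2])).round(1),"azerr",np.degrees(np.arctan2(R[1,2],R[0,2])-a).round(1),"q",np.round(s["joint_positions"],2),"F",np.round(s["contact_force"],1))
if __name__=="__main__":
    where()
    A=list(map(float,sys.argv[1:]))
    for k in range(0,len(A),5): print(A[k:k+5]); go(*A[k:k+5])
E
python3 go.py -.22 0 .28 89 1  -.22 0 .28 89 -1 -.22 0 .28 50 1 -.22 0 .28 50 -1
```

```text
t 0.1 st [-0.488  -0.3751] z 0.2134 elev 89.9 azerr -7.4 q [ 1.21  0.38  1.73 -0.    1.03 -0.03] F [-0.3 -0.8 -0.7]
[-0.22, 0.0, 0.28, 89.0, 1.0]
shift mm [-408.1 -214.5  -66.4] turn [ 0.012 -0.014  1.434]
[-0.22, 0.0, 0.28, 89.0, -1.0]
shift mm [-408.1 -214.5  -66.4] turn [ 0.014  0.012 -1.708]
[-0.22, 0.0, 0.28, 50.0, 1.0]
shift mm [-408.1 -214.5  -66.4] turn [ 0.498 -0.572  1.371]
[-0.22, 0.0, 0.28, 50.0, -1.0]
shift mm [-408.1 -214.5  -66.4] turn [ 0.593  0.516 -1.631]
```

```bash
python3 -m inch '[{"z":-40,"fingers":1},{"z":-80},{"x":-35,"y":-18,"z":-80},{"x":-70,"y":-36,"z":-80},{"x":-105,"y":-54,"z":-80}]' 20 && python3 -m inch '[{"x":-35,"y":-18},{"x":-70,"y":-36},{"x":-105,"y":-54},{"x":-140,"y":-72},{"x":-175,"y":-90}]' && python3 -m inch '[{"x":-35,"y":-18},{"x":-70,"y":-36},{"x":-105,"y":-54},{"x":-128,"y":-70},{"x":-128,"y":-70}]' && python3 go.py -.22 0 .28 50 1 -.22 0 .28 50 -1
```

```text
$[0]: bad value
```

```bash
python3 -m inch '[{"x":0,"y":0,"z":-40,"ax":0,"ay":0,"az":0,"fingers":1}]' 20; python3 -m inch '[{"x":0,"y":0,"z":-40,"ax":0,"ay":0,"az":0,"fingers":0.99}]'; python3 go.py
```

```text
t: 0.18
tool_pos: [0.2227, 0.6596, 0.2466]
orientation: [-0.509, -3.098, 0.017]
contact_force: [-0.1, -0.6, -1.2]
finger_gap: 0.087
grip_force: 0.0
t: 0.27
tool_pos: [0.2235, 0.6617, 0.2921]
orientation: [-0.509, -3.099, 0.009]
contact_force: [0.8, 1.1, 0.9]
finger_gap: 0.0804
grip_force: 0.0
t 0.27 st [-0.4868 -0.3753] z 0.2921 elev 89.7 azerr -9.8 q [ 1.21  0.3   1.69  0.    1.16 -0.03] F [0.8 1.1 0.9]
```

```bash
python3 -m inch '[{"x":-35,"y":-18,"z":0,"ax":0,"ay":0,"az":0,"fingers":1},{"x":-70,"y":-36,"z":0,"ax":0,"ay":0,"az":0,"fingers":1},{"x":-105,"y":-54,"z":0,"ax":0,"ay":0,"az":0,"fingers":1},{"x":-140,"y":-72,"z":0,"ax":0,"ay":0,"az":0,"fingers":1},{"x":-175,"y":-90,"z":0,"ax":0,"ay":0,"az":0,"fingers":1}]' >/dev/null && python3 -m inch '[{"x":-35,"y":-18,"z":0,"ax":0,"ay":0,"az":0,"fingers":1},{"x":-70,"y":-36,"z":0,"ax":0,"ay":0,"az":0,"fingers":1},{"x":-105,"y":-54,"z":0,"ax":0,"ay":0,"az":0,"fingers":1},{"x":-140,"y":-72,"z":0,"ax":0,"ay":0,"az":0,"fingers":1},{"x":-175,"y":-90,"z":0,"ax":0,"ay":0,"az":0,"fingers":1}]' && python3 -m inch '[{"x":-29,"y":-17,"z":0,"ax":0,"ay":0,"az":0,"fingers":1},{"x":-58,"y":-34,"z":0,"ax":0,"ay":0,"az":0,"fingers":1},{"x":-58,"y":-34,"z":0,"ax":0,"ay":0,"az":0,"fingers":1}]' && python3 go.py -.22 0 .29 50 1 -.22 0 .29 50 -1
```

```text
t: 1.1
tool_pos: [0.4989, 0.3789, 0.2938]
orientation: [-0.509, -3.1, 0.0]
contact_force: [0.6, 0.5, 0.2]
finger_gap: 0.0139
grip_force: 0.0
t: 1.35
tool_pos: [0.5449, 0.3261, 0.2936]
orientation: [0.514, 3.099, -0.001]
contact_force: [-0.2, 0.5, -0.4]
finger_gap: 0.0001
grip_force: 0.0
t 1.35 st [-0.2176  0.0034] z 0.2936 elev 89.9 azerr 24.0 q [ 0.5   0.19  1.82 -0.    1.13 -0.74] F [-0.2  0.5 -0.4]
[-0.22, 0.0, 0.29, 50.0, 1.0]
shift mm [3.7 1.9 3.6] turn [ 0.498 -0.572  1.368]
[-0.22, 0.0, 0.29, 50.0, -1.0]
shift mm [3.7 1.9 3.6] turn [ 0.594  0.516 -1.634]
```

```bash
python3 -m inch '[{"x":0,"y":0,"z":0,"ax":0.045,"ay":-0.05,"az":0.12,"fingers":1},{"x":0,"y":0,"z":0,"ax":0.08,"ay":-0.09,"az":0.22,"fingers":1},{"x":0,"y":0,"z":0,"ax":0.12,"ay":-0.14,"az":0.34,"fingers":1},{"x":0,"y":0,"z":0,"ax":0.16,"ay":-0.185,"az":0.45,"fingers":1},{"x":0,"y":0,"z":0,"ax":0.2,"ay":-0.23,"az":0.55,"fingers":1}]' && python3 go.py -.22 0 .29 50 1
```

```text
t: 1.77
tool_pos: [0.5417, 0.33, 0.2941]
orientation: [1.25, 2.648, -0.342]
contact_force: [0.4, -0.3, -0.6]
finger_gap: 0.0007
grip_force: 0.0
t 1.77 st [-0.2208 -0.0004] z 0.2941 elev 72.7 azerr 25.4 q [ 0.63  0.25  1.77 -0.3   1.25  0.05] F [ 0.4 -0.3 -0.6]
[-0.22, 0.0, 0.29, 50.0, 1.0]
shift mm [0.3 0.2 4.2] turn [ 0.3   -0.342  0.819]
```

```bash
python3 -m inch '[{"x":0,"y":0,"z":4,"ax":0.04,"ay":-0.046,"az":0.11,"fingers":1},{"x":0,"y":0,"z":4,"ax":0.08,"ay":-0.09,"az":0.22,"fingers":1},{"x":0,"y":0,"z":4,"ax":0.12,"ay":-0.137,"az":0.33,"fingers":1},{"x":0,"y":0,"z":4,"ax":0.16,"ay":-0.183,"az":0.44,"fingers":1},{"x":0,"y":0,"z":4,"ax":0.2,"ay":-0.23,"az":0.55,"fingers":1}]' >/dev/null && python3 go.py -.22 0 .29 50 1
```

```text
t 2.18 st [-2.2e-01 -1.0e-04] z 0.2899 elev 56.9 azerr 8.8 q [ 0.68  0.39  1.66 -0.42  1.51  0.69] F [ 0.3 -0.   1. ]
[-0.22, 0.0, 0.29, 50.0, 1.0]
shift mm [-0.1  0.1 -0. ] turn [ 0.101 -0.113  0.273]
```

```bash
python3 -m inch '[{"x":0,"y":0,"z":0,"ax":0.04,"ay":-0.045,"az":0.11,"fingers":1},{"x":0,"y":0,"z":0,"ax":0.08,"ay":-0.09,"az":0.21,"fingers":1},{"x":0,"y":0,"z":0,"ax":0.1,"ay":-0.11,"az":0.27,"fingers":1},{"x":0,"y":0,"z":0,"ax":0.1,"ay":-0.11,"az":0.27,"fingers":1}]' >/dev/null && python3 go.py -.17 0 .15 40 1
```

```text
t 2.52 st [-0.22    0.0003] z 0.2888 elev 50.2 azerr -0.0 q [ 0.68  0.46  1.59 -0.43  1.65  0.96] F [ 0.2 -0.4 -0.8]
[-0.17, 0.0, 0.15, 40.0, 1.0]
shift mm [ 50.5   0.  138.7] turn [ 0.    -0.178  0.006]
```

```bash
python3 go.py -.158 0 .151 38 1
```

```text
t 2.52 st [-0.22    0.0003] z 0.2888 elev 50.2 azerr -0.0 q [ 0.68  0.46  1.59 -0.43  1.65  0.96] F [ 0.2 -0.4 -0.8]
[-0.158, 0.0, 0.151, 38.0, 1.0]
shift mm [ 40.6  -0.  145.6] turn [ 0.    -0.213  0.006]
```

```bash
python3 -m inch '[{"x":10,"y":0,"z":36,"ax":0,"ay":-0.055,"az":0,"fingers":1},{"x":20,"y":0,"z":72,"ax":0,"ay":-0.11,"az":0,"fingers":1},{"x":30,"y":0,"z":108,"ax":0,"ay":-0.16,"az":0.006,"fingers":1},{"x":40,"y":0,"z":146,"ax":0,"ay":-0.213,"az":0.006,"fingers":1},{"x":40,"y":0,"z":146,"ax":0,"ay":-0.213,"az":0.006,"fingers":1}]' >/dev/null && python3 go.py -.063 0 .077 38 1; python3 -c "
from h import *
p,d=save('side','side1'); cv2.imwrite('pics/s1.png',cv2.resize(p[100:330,180:400],None,fx=2.5,fy=2.5)[:,:,::-1])"
```

```text
t 2.93 st [-0.153  -0.0027] z 0.1456 elev 37.6 azerr -0.2 q [ 0.66  0.65  1.69 -0.55  1.58  1.07] F [-1.6 -0.5 -1.7]
[-0.063, 0.0, 0.077, 38.0, 1.0]
shift mm [ -0.6   2.9 113.1] turn [-0.002  0.007  0.009]
```

View pics/s1.png

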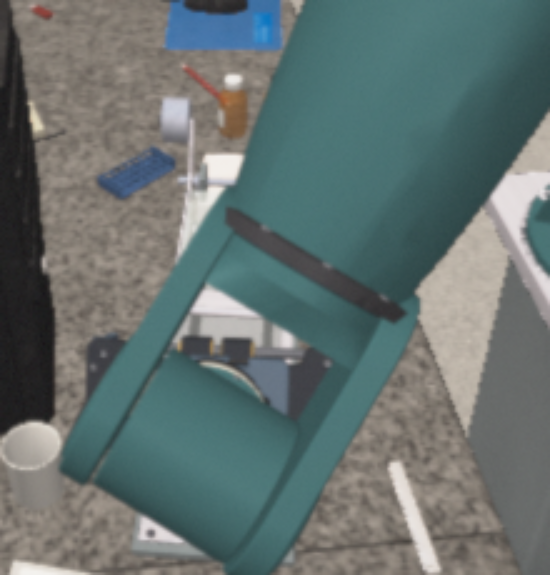

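The closed fingertips are in line with the lip, above the rack, and the nearby objects are clear. I'll slide them in under the lip.

```bash
python3 -m inch '[{"x":0,"y":1,"z":25,"ax":0,"ay":0,"az":0,"fingers":1},{"x":-0.5,"y":2,"z":50,"ax":0,"ay":0,"az":0,"fingers":1},{"x":-0.5,"y":3,"z":75,"ax":0,"ay":0,"az":0,"fingers":1},{"x":-0.5,"y":3,"z":100,"ax":0,"ay":0,"az":0,"fingers":1},{"x":-0.5,"y":3,"z":113,"ax":0,"ay":0,"az":0,"fingers":1}]' >/dev/null && python3 -m inch '[{"x":0,"y":0,"z":0,"ax":0,"ay":0,"az":0,"fingers":1}]'; python3 go.py -.063 0 .107 38 1
```

```text
t: 3.48
tool_pos: [0.5171, 0.1786, 0.0837]
orientation: [1.858, 1.54, -0.902]
contact_force: [-0.3, -0.1, -0.3]
finger_gap: 0.0005
grip_force: 0.0
t 3.48 st [-0.0675  0.0039] z 0.0837 elev 38.2 azerr 0.1 q [ 0.57  0.66  1.82 -0.62  1.41  1.1 ] F [-0.3 -0.1 -0.3]
[-0.063, 0.0, 0.107, 38.0, 1.0]
shift mm [-21.1  -3.9 -10.9] turn [ 0.002 -0.003  0.001]
```

```bash
cat > arc.py <<'E'
from go import *
def arc(th,s=.014,off=.020):
    f=max(np.radians(38),th); n=np.array([np.sin(f),np.cos(f)]); z=np.array([np.cos(f),-np.sin(f)])
    L=np.array([.125-.192*np.cos(th),.13+.192*np.sin(th)]); p=L-off*n+s*z
    print("th",th,p.round(4),end=" "); go(p[0],0,p[1],np.degrees(f),1)
where()
for a in sys.argv[1:]: arc(float(a))
E
python3 arc.py 0 .1 .2 .3 .4 .5 .6
```

```text
t 3.48 st [-0.0675  0.0039] z 0.0837 elev 38.2 azerr 0.1 q [ 0.57  0.66  1.82 -0.62  1.41  1.1 ] F [-0.3 -0.1 -0.3]
th 0.0 [-0.0683  0.1056] shift mm [-16.7  -3.9 -14.2] turn [ 0.002 -0.003  0.001]
th 0.1 [-0.0673  0.1248] shift mm [-32.4  -3.9 -25.3] turn [ 0.002 -0.003  0.001]
th 0.2 [-0.0645  0.1438] shift mm [-49.1  -3.9 -34.8] turn [ 0.002 -0.003  0.001]
th 0.3 [-0.0597  0.1624] shift mm [-66.6  -3.9 -42.6] turn [ 0.002 -0.003  0.001]
th 0.4 [-0.0531  0.1804] shift mm [-84.9  -3.9 -48.5] turn [ 0.002 -0.003  0.001]
th 0.5 [-0.0448  0.1977] shift mm [-103.6   -3.9  -52.7] turn [ 0.002 -0.003  0.001]
th 0.6 [-0.0347  0.214 ] shift mm [-122.7   -3.9  -54.9] turn [ 0.002 -0.003  0.001]
```

```bash
python3 -m inch '[{"x":-8,"y":-4,"z":-7,"ax":0,"ay":0,"az":0,"fingers":1},{"x":-17,"y":-4,"z":-14,"ax":0,"ay":0,"az":0,"fingers":1},{"x":-24,"y":-4,"z":-20,"ax":0,"ay":0,"az":0,"fingers":1},{"x":-32,"y":-4,"z":-25,"ax":0,"ay":0,"az":0,"fingers":1},{"x":-40,"y":-4,"z":-30,"ax":0,"ay":0,"az":0,"fingers":1}]'; python3 arc.py  .2 .3 .4 .5 .6
```

```text
t: 3.9
tool_pos: [0.5137, 0.1801, 0.1347]
orientation: [1.858, 1.54, -0.899]
contact_force: [1.9, 4.7, -1.3]
finger_gap: 0.0005
grip_force: 2.0
t 3.9 st [-0.0684  0.0002] z 0.1347 elev 38.3 azerr 0.3 q [ 0.58  0.58  1.83 -0.61  1.47  1.07] F [ 1.9  4.7 -1.3]
th 0.2 [-0.0645  0.1438] shift mm [-9.5 -0.2 -2.5] turn [ 0.004 -0.005  0.001]
th 0.3 [-0.0597  0.1624] shift mm [-27.   -0.2 -10.3] turn [ 0.004 -0.005  0.001]
th 0.4 [-0.0531  0.1804] shift mm [-45.3  -0.2 -16.3] turn [ 0.004 -0.005  0.001]
th 0.5 [-0.0448  0.1977] shift mm [-64.   -0.1 -20.4] turn [ 0.004 -0.005  0.001]
th 0.6 [-0.0347  0.214 ] shift mm [-83.1  -0.1 -22.7] turn [ 0.004 -0.005  0.001]
```

```bash
python3 -m inch '[{"x":-14,"y":0,"z":-5,"ax":0,"ay":0,"az":0,"fingers":1},{"x":-27,"y":0,"z":-10,"ax":0,"ay":0,"az":0,"fingers":1},{"x":-36,"y":0,"z":-13,"ax":0,"ay":0,"az":0,"fingers":1},{"x":-45,"y":0,"z":-16,"ax":0,"ay":0,"az":0,"fingers":1},{"x":-55,"y":0,"z":-18,"ax":0,"ay":0,"az":0,"fingers":1}]'; python3 arc.py  .5 .6 .7 .8 .9; python3 -c "
from h import *
p,d=save('side','side2'); cv2.imwrite('pics/s2.png',cv2.resize(p[100:330,180:400],None,fx=2.5,fy=2.5)[:,:,::-1])
p,d=save('top','top2'); cv2.imwrite('pics/t2.png',cv2.resize(p[150:265,120:310],None,fx=4,fy=4)[:,:,::-1])"
```

```text
t: 4.32
tool_pos: [0.5092, 0.1592, 0.1882]
orientation: [1.857, 1.539, -0.902]
contact_force: [0.6, 2.2, 0.2]
finger_gap: 0.0002
grip_force: 0.8
t 4.32 st [-0.047  -0.0003] z 0.1882 elev 38.1 azerr 0.2 q [ 0.55  0.48  1.86 -0.62  1.52  1.01] F [0.6 2.2 0.2]
th 0.5 [-0.0448  0.1977] shift mm [-8.8  0.3 -4.1] turn [ 0.003 -0.002  0.001]
th 0.6 [-0.0347  0.214 ] shift mm [-27.9   0.3  -6.3] turn [ 0.003 -0.002  0.001]
th 0.7 [-0.024   0.2294] shift mm [-46.6   0.3  -7.4] turn [0.002 0.034 0.001]
th 0.8 [-0.0134  0.2438] shift mm [-64.5   0.2  -7.8] turn [0.002 0.134 0.001]
th 0.9 [-0.0013  0.257 ] shift mm [-82.3   0.2  -6.5] turn [0.002 0.234 0.001]
```

View pics/s2.png

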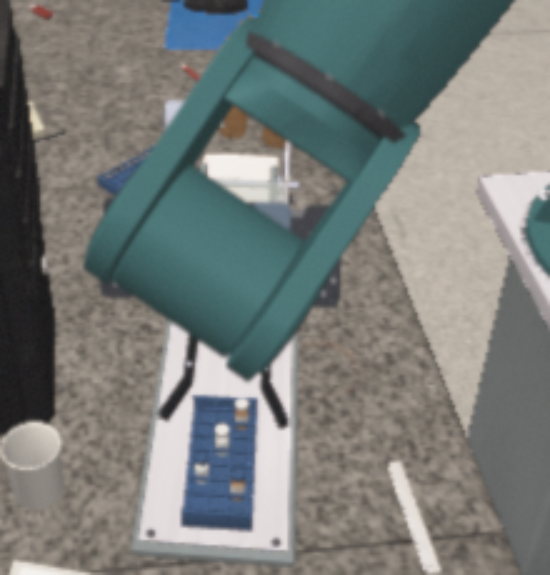

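The rack is untouched at about (220,460) and the arm hides the guard. The contact force shows the guard is being lifted, so I'll continue along the arc.

```bash
python3 -m inch '[{"x":-14,"y":0,"z":-5,"ax":0,"ay":0,"az":0,"fingers":1},{"x":-28,"y":0,"z":-6,"ax":0,"ay":0,"az":0,"fingers":1},{"x":-40,"y":0,"z":-7,"ax":0,"ay":0.03,"az":0,"fingers":1},{"x":-52,"y":0,"z":-7.5,"ax":0,"ay":0.08,"az":0,"fingers":1},{"x":-64,"y":0,"z":-8,"ax":0,"ay":0.134,"az":0,"fingers":1}]'; python3 arc.py  .8 .9 1 1.1 1.2
```

```text
t: 4.83
tool_pos: [0.5026, 0.1261, 0.2433]
orientation: [1.953, 1.62, -0.791]
contact_force: [0.0, 0.3, -0.6]
finger_gap: 0.0006
grip_force: 0.3
t 4.83 st [-0.0133 -0.0005] z 0.2433 elev 45.9 azerr 0.2 q [ 0.49  0.31  1.92 -0.58  1.47  0.9 ] F [ 0.   0.3 -0.6]
th 0.8 [-0.0134  0.2438] shift mm [-0.3  0.5 -0.4] turn [ 0.002 -0.001  0.002]
th 0.9 [-0.0013  0.257 ] shift mm [-18.1   0.5  -1.5] turn [0.002 0.099 0.002]
th 1.0 [0.012 0.269] shift mm [-36.    0.4  -0.9] turn [0.002 0.199 0.002]
th 1.1 [0.0264 0.2796] shift mm [-53.8   0.4   1.6] turn [0.002 0.299 0.003]
th 1.2 [0.0419 0.2887] shift mm [-71.2   0.3   5.8] turn [0.002 0.399 0.003]
```

```bash
python3 -m inch '[{"x":-18,"y":0,"z":-1.5,"ax":0,"ay":0.1,"az":0,"fingers":1},{"x":-36,"y":0,"z":-1,"ax":0,"ay":0.2,"az":0,"fingers":1},{"x":-54,"y":0,"z":1.5,"ax":0,"ay":0.3,"az":0,"fingers":1},{"x":-66,"y":0,"z":4,"ax":0,"ay":0.37,"az":0,"fingers":1},{"x":-66,"y":0,"z":4,"ax":0,"ay":0.37,"az":0,"fingers":1}]'; python3 arc.py; python3 -c "
from h import *
p,d=save('top','top3'); 
p2,d=save('side','side3')
cv2.imwrite('pics/t3.png',np.hstack([cv2.resize(p[150:270,150:310],None,fx=2.5,fy=2.5),cv2.resize(p2[50:290,200:400],None,fx=1.5,fy=1.25)])[:,:,::-1])"
```

```text
t: 5.25
tool_pos: [0.4936, 0.0751, 0.2889]
orientation: [2.199, 1.818, -0.437]
contact_force: [-0.3, -0.6, 0.8]
finger_gap: 0.0001
grip_force: 0.0
t 5.25 st [0.0386 0.0003] z 0.2889 elev 67.3 azerr 0.7 q [ 0.29  0.06  2.02 -0.37  1.27  0.63] F [-0.3 -0.6  0.8]
```

View pics/t3.png

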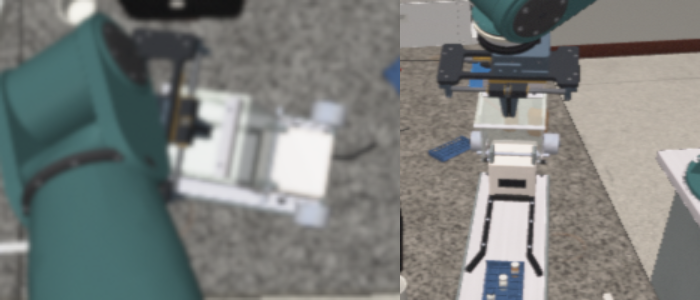

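The guard is lifted off the lane, with the fingers still under its lip. I'll wait a moment, then back out along the tool axis.

```bash
python3 -m inch '[{"x":-3,"y":0,"z":0,"ax":0,"ay":0,"az":0,"fingers":1},{"x":-6,"y":0,"z":0,"ax":0,"ay":0,"az":0,"fingers":1},{"x":-6,"y":0,"z":0,"ax":0,"ay":0,"az":0,"fingers":1},{"x":-6,"y":0,"z":0,"ax":0,"ay":0,"az":0,"fingers":1},{"x":-6,"y":0,"z":0,"ax":0,"ay":0,"az":0,"fingers":1}]'; python3 -m inch '[{"x":0,"y":0,"z":-20,"ax":0,"ay":0,"az":0,"fingers":1},{"x":0,"y":0,"z":-50,"ax":0,"ay":0,"az":0,"fingers":1},{"x":0,"y":0,"z":-75,"ax":0,"ay":0,"az":0,"fingers":1},{"x":40,"y":0,"z":-75,"ax":0,"ay":0,"az":0,"fingers":1},{"x":80,"y":0,"z":-60,"ax":0,"ay":0,"az":0,"fingers":1}]';python3 go.py -.22 0 .25 80 1; python3 - <<'E'
from h import *
p,d=save('top','top4'); p2,d2=save('side','side4')
cv2.imwrite('pics/t4.png',np.hstack([cv2.resize(p[150:270,150:310],None,fx=2.5,fy=2.5),cv2.resize(p2[50:290,200:400],None,fx=1.5,fy=1.25)])[:,:,::-1])
E
```

```text
t: 5.77
tool_pos: [0.4933, 0.0733, 0.289]
orientation: [2.194, 1.82, -0.446]
contact_force: [-2.0, 9.8, 15.4]
finger_gap: 0.0003
grip_force: 8.4
t: 6.18
tool_pos: [0.5123, 0.1691, 0.3159]
orientation: [2.195, 1.817, -0.438]
contact_force: [1.1, -0.0, -0.4]
finger_gap: 0.0003
grip_force: 0.0
t 6.18 st [-0.0573  0.001 ] z 0.3159 elev 67.1 azerr 1.0 q [ 0.43  0.13  1.89 -0.33  1.37  0.73] F [ 1.1 -0.  -0.4]
[-0.22, 0.0, 0.25, 80.0, 1.0]
shift mm [175.6  -1.   -2.5] turn [0.007 0.225 0.   ]
```

View pics/t4.png

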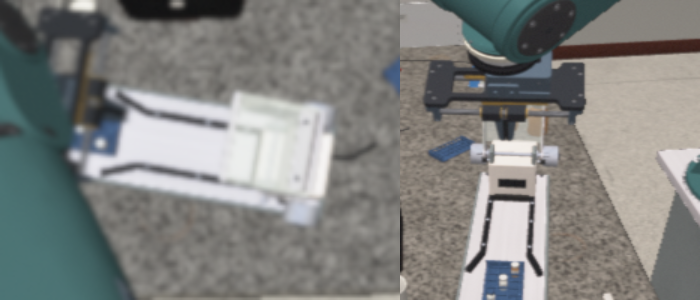

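```bash
python3 -m inch '[{"x":38,"y":0,"z":-10,"ax":0,"ay":0.08,"az":0,"fingers":0.9},{"x":76,"y":0,"z":-15,"ax":0,"ay":0.16,"az":0,"fingers":0.78},{"x":115,"y":0,"z":-15,"ax":0,"ay":0.25,"az":0,"fingers":0.78},{"x":150,"y":0,"z":-15,"ax":0,"ay":0.32,"az":0,"fingers":0.78},{"x":185,"y":0,"z":-10,"ax":0,"ay":0.39,"az":0,"fingers":0.78}]';python3 go.py -.29 0 .15 90 1;  python3 - <<'E'
from h import *
p,d=save('top','top5');P=cloud('top',d);S=to_st(P)
m=(P[...,2]>.22)&(abs(S[...,1])<.06)&(S[...,0]>0.05)&(S[...,0]<.35)
print(m.sum(),P[m][:,2].max() if m.any() else 0,S[m].mean(0) if m.any() else 0)
top=m&(P[...,2]>.29)
print(top.sum(), S[top].mean(0), S[top].min(0),S[top].max(0),P[top][:,2].mean())
p2,d2=save('side','side5')
cv2.imwrite('pics/t5.png',np.hstack([cv2.resize(p[150:270,150:310],None,fx=2.5,fy=2.5),cv2.resize(p2[50:290,200:400],None,fx=1.5,fy=1.25)])[:,:,::-1])
E
```

```text
t: 6.7
tool_pos: [0.5431, 0.3398, 0.2496]
orientation: [2.413, 2.002, -0.01]
contact_force: [0.3, 0.2, -0.2]
finger_gap: 0.0202
grip_force: 0.0
t 6.7 st [-0.2307 -0.0009] z 0.2496 elev 89.5 azerr 5.8 q [ 0.53  0.25  1.84 -0.01  1.06  0.72] F [ 0.3  0.2 -0.2]
[-0.29, 0.0, 0.15, 90.0, 1.0]
shift mm [60.2  1.  99.1] turn [0.001 0.009 0.003]
1368 0.32761585799449255 [ 0.12409504 -0.00244266]
1352 [ 0.12376809 -0.00218544] [ 0.071754   -0.05224747] [0.1767151  0.04903155] 0.3055003782829176
```

View pics/t5.png

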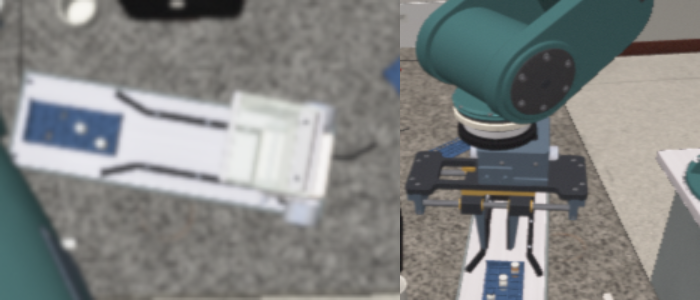

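The guard stands fully open: its panel spans station x 0.072 to 0.177 at z ≈ 0.305, which matches 1.83 rad. The rack is clearly visible at (72,130). Next I'll measure it and move the fingers behind it.

```bash
cat > rk.py <<'E'
import sys
from h import *
def rack(n):
    p,d=get_image(n) if len(sys.argv)<2 else (lambda I:(I["p"],I["d"]))(np.load(sys.argv[1]))
    hsv=cv2.cvtColor(p,cv2.COLOR_RGB2HSV); P=cloud(n,d); S=to_st(P)
    b=((hsv[...,0]>95)&(hsv[...,0]<125)&(hsv[...,1]>110)&(abs(S[...,0]+.08)<.19)&(abs(S[...,1])<.05)).astype(np.uint8)
    N,l,st,_=cv2.connectedComponentsWithStats(b); b=l==1+np.argmax(st[1:,4])
    v,u=np.nonzero(b); h=cv2.convexHull(np.array([to_st(plane(n,a,c,.04))*1000 for a,c in zip(u,v)],np.float32))
    print(n,len(u),cv2.minAreaRect(h),h.reshape(-1,2).min(0),h.reshape(-1,2).max(0))
if __name__=="__main__": rack("top")
E
python3 rk.py pics/top5.npz
python3 -m inch '[{"x":35,"y":0,"z":5,"ax":0,"ay":0.009,"az":0.003,"fingers":0.78},{"x":65,"y":1,"z":30,"ax":0,"ay":0.009,"az":0.003,"fingers":0.78},{"x":65,"y":1,"z":65,"ax":0,"ay":0.009,"az":0.003,"fingers":0.78},{"x":65,"y":1,"z":100,"ax":0,"ay":0.009,"az":0.003,"fingers":0.78},{"x":65,"y":1,"z":130,"ax":0,"ay":0.009,"az":0.003,"fingers":0.78}]';python3 go.py -.29 0 .027 90 1
```

```text
top 325 ((-149.82919311523438, -2.4340667724609375), (115.34257507324219, 45.13108444213867), 0.06962021440267563) [-207.50479   -25.059374] [-92.17315   20.199305]
t: 7.22
tool_pos: [0.5547, 0.3995, 0.1169]
orientation: [2.417, 2.002, -0.008]
contact_force: [0.3, 1.1, -0.3]
finger_gap: 0.0201
grip_force: 0.0
t 7.22 st [-0.2916 -0.0007] z 0.1169 elev 89.7 azerr -5.6 q [ 0.59  0.47  1.8  -0.    0.87  0.78] F [ 0.3  1.1 -0.3]
[-0.29, 0.0, 0.027, 90.0, 1.0]
shift mm [-1.   0.8 89.9] turn [-0.001  0.006  0.001]
```

```bash
python3 -m inch '[{"x":0,"y":0,"z":30,"ax":0,"ay":0.006,"az":0,"fingers":0.78},{"x":0,"y":0,"z":60,"ax":0,"ay":0.006,"az":0,"fingers":0.78},{"x":0,"y":0,"z":80,"ax":0,"ay":0.006,"az":0,"fingers":0.78},{"x":0,"y":0,"z":90,"ax":0,"ay":0.006,"az":0,"fingers":0.78},{"x":0,"y":0,"z":90,"ax":0,"ay":0.006,"az":0,"fingers":0.78}]' >/dev/null;python3 go.py -.25 -.001 .028 90 1
python3 -m inch '[{"x":-10,"y":0,"z":0,"ax":0,"ay":0,"az":0,"fingers":0.78},{"x":-20,"y":0,"z":0,"ax":0,"ay":0,"az":0,"fingers":0.78},{"x":-30,"y":0,"z":0,"ax":0,"ay":0,"az":0,"fingers":0.78},{"x":-36,"y":0,"z":0,"ax":0,"ay":0,"az":0,"fingers":0.78},{"x":-40,"y":0,"z":0,"ax":0,"ay":0,"az":0,"fingers":0.78}]'>/dev/null;python3 go.py -.23 -.001 .028 90 1
```

```text
t 7.63 st [-0.2907 -0.0009] z 0.0268 elev 89.9 azerr 278.5 q [0.59 0.6  1.81 0.   0.73 0.78] F [-0.2 -1.1  0. ]
[-0.25, -0.001, 0.028, 90.0, 1.0]
shift mm [-40.7  -0.1  -1.1] turn [-0.002  0.     0.   ]
t 8.05 st [-0.2511  0.0004] z 0.0296 elev 89.8 azerr 165.6 q [0.54 0.56 1.87 0.   0.7  0.73] F [ 0.3  0.2 -0.5]
[-0.23, -0.001, 0.028, 90.0, 1.0]
shift mm [-21.1  -1.4   1.6] turn [ 0.001 -0.004 -0.001]
```

Now I'll push gently: 4 mm per row until contact, then 6 mm per row.

```bash
python3 -m inch '[{"x":-5,"y":-1,"z":0,"ax":0,"ay":0,"az":0,"fingers":0.78},{"x":-10,"y":-1,"z":0,"ax":0,"ay":0,"az":0,"fingers":0.78},{"x":-15,"y":-1,"z":0,"ax":0,"ay":0,"az":0,"fingers":0.78},{"x":-19,"y":-1,"z":0,"ax":0,"ay":0,"az":0,"fingers":0.78},{"x":-23,"y":-1,"z":0,"ax":0,"ay":0,"az":0,"fingers":0.78}]';python3 -m inch '[{"x":-5,"y":0,"z":0,"ax":0,"ay":0,"az":0,"fingers":0.78},{"x":-10,"y":0,"z":0,"ax":0,"ay":0,"az":0,"fingers":0.78},{"x":-16,"y":0,"z":0,"ax":0,"ay":0,"az":0,"fingers":0.78},{"x":-22,"y":0,"z":0,"ax":0,"ay":0,"az":0,"fingers":0.78},{"x":-28,"y":0,"z":0,"ax":0,"ay":0,"az":0,"fingers":0.78}]';python3 go.py -.08 -.001 .028 90 1; python3 rk.py
```

```text
t: 8.47
tool_pos: [0.5428, 0.338, 0.0287]
orientation: [-2.42, -2.0, -0.005]
contact_force: [-0.2, 0.7, 1.5]
finger_gap: 0.0202
grip_force: 0.6
t: 8.88
tool_pos: [0.5374, 0.3103, 0.0286]
orientation: [-2.42, -2.0, -0.005]
contact_force: [-0.3, 0.9, 0.5]
finger_gap: 0.02
grip_force: 0.9
t 8.88 st [-0.2006 -0.0009] z 0.0286 elev 89.8 azerr 171.3 q [0.48 0.52 1.95 0.   0.67 0.67] F [-0.3  0.9  0.5]
[-0.08, -0.001, 0.028, 90.0, 1.0]
shift mm [-1.206e+02 -1.000e-01  2.000e-01] turn [ 0.001 -0.004 -0.   ]
top 289 ((-116.50053405761719, -2.369668960571289), (112.3790283203125, 45.083309173583984), 0.06962090730667114) [-172.71399   -24.886423] [-60.32014   20.224388]
```

The rack is sliding straight. I'll continue.

```bash
for i in 1; do python3 -m inch '[{"x":-6,"y":0,"z":0,"ax":0,"ay":0,"az":0,"fingers":0.78},{"x":-12,"y":0,"z":0,"ax":0,"ay":0,"az":0,"fingers":0.78},{"x":-18,"y":0,"z":0,"ax":0,"ay":0,"az":0,"fingers":0.78},{"x":-24,"y":0,"z":0,"ax":0,"ay":0,"az":0,"fingers":0.78},{"x":-30,"y":0,"z":0,"ax":0,"ay":0,"az":0,"fingers":0.78}]'|grep -E "force|pos"; python3 -m inch '[{"x":-6,"y":0,"z":0,"ax":0,"ay":0,"az":0,"fingers":0.78},{"x":-12,"y":0,"z":0,"ax":0,"ay":0,"az":0,"fingers":0.78},{"x":-18,"y":0,"z":0,"ax":0,"ay":0,"az":0,"fingers":0.78},{"x":-24,"y":0,"z":0,"ax":0,"ay":0,"az":0,"fingers":0.78},{"x":-30,"y":0,"z":0,"ax":0,"ay":0,"az":0,"fingers":0.78}]'|grep -E "force|pos"; done; python3 rk.py; python3 go.py -.08 -.001 .028 90 1
```

```text
tool_pos: [0.5318, 0.2807, 0.0285]
contact_force: [0.8, 2.3, 2.1]
grip_force: 1.0
tool_pos: [0.5261, 0.2513, 0.0283]
contact_force: [0.3, 2.0, 2.2]
grip_force: 1.1
top 283 ((-53.818119049072266, -3.3909454345703125), (107.07299041748047, 47.27816390991211), 0.06961969286203384) [-107.380585  -27.022484] [-0.30427638 20.299582  ]
t 9.82 st [-0.1397 -0.0012] z 0.0282 elev 89.8 azerr 181.3 q [0.4  0.48 2.02 0.   0.64 0.59] F [ 0.4 -0.3 -0.1]
[-0.08, -0.001, 0.028, 90.0, 1.0]
shift mm [-59.7   0.2   0. ] turn [-0.    -0.003 -0.001]
```

```bash
python3 -m inch '[{"x":-6,"y":0,"z":0,"ax":0,"ay":0,"az":0,"fingers":0.78},{"x":-12,"y":0,"z":0,"ax":0,"ay":0,"az":0,"fingers":0.78},{"x":-18,"y":0,"z":0,"ax":0,"ay":0,"az":0,"fingers":0.78},{"x":-24,"y":0,"z":0,"ax":0,"ay":0,"az":0,"fingers":0.78},{"x":-30,"y":0,"z":0,"ax":0,"ay":0,"az":0,"fingers":0.78}]'|grep -E "force|pos"; python3 -m inch '[{"x":-6,"y":0,"z":0,"ax":0,"ay":0,"az":0,"fingers":0.78},{"x":-12,"y":0,"z":0,"ax":0,"ay":0,"az":0,"fingers":0.78},{"x":-18,"y":0,"z":0,"ax":0,"ay":0,"az":0,"fingers":0.78},{"x":-24,"y":0,"z":0,"ax":0,"ay":0,"az":0,"fingers":0.78},{"x":-30,"y":0,"z":0,"ax":0,"ay":0,"az":0,"fingers":0.78}]'|grep -E "force|pos";python3 -m inch '[{"x":-5,"y":0,"z":0,"ax":0,"ay":0,"az":0,"fingers":0.78},{"x":-10,"y":0,"z":0,"ax":0,"ay":0,"az":0,"fingers":0.78},{"x":-14,"y":0,"z":0,"ax":0,"ay":0,"az":0,"fingers":0.78},{"x":-18,"y":0,"z":0,"ax":0,"ay":0,"az":0,"fingers":0.78},{"x":-22,"y":0,"z":0,"ax":0,"ay":0,"az":0,"fingers":0.78}]'|grep -E "force|pos"; python3 go.py -.0435 -.001 .028 90 1
```

```text
tool_pos: [0.5205, 0.2218, 0.0283]
contact_force: [-0.2, 2.2, 1.3]
grip_force: 1.0
tool_pos: [0.5148, 0.1923, 0.0281]
contact_force: [-0.0, 0.8, 1.7]
grip_force: 0.8
tool_pos: [0.5107, 0.171, 0.028]
contact_force: [-0.5, 1.5, 2.0]
grip_force: 1.0
t 11.07 st [-0.0588 -0.001 ] z 0.028 elev 89.8 azerr 172.9 q [0.28 0.43 2.11 0.01 0.6  0.46] F [-0.5  1.5  2. ]
[-0.0435, -0.001, 0.028, 90.0, 1.0]
shift mm [-15.3  -0.   -0. ] turn [ 0.    -0.004 -0.   ]
```

Now small 2 mm steps, watching for the force to rise at the stop.

```bash
python3 -m inch '[{"x":-2,"y":0,"z":0,"ax":0,"ay":0,"az":0,"fingers":0.78},{"x":-4,"y":0,"z":0,"ax":0,"ay":0,"az":0,"fingers":0.78},{"x":-6,"y":0,"z":0,"ax":0,"ay":0,"az":0,"fingers":0.78},{"x":-8,"y":0,"z":0,"ax":0,"ay":0,"az":0,"fingers":0.78},{"x":-10,"y":0,"z":0,"ax":0,"ay":0,"az":0,"fingers":0.78}]'|grep -E "force|pos"; python3 -m inch '[{"x":-1,"y":0,"z":0,"ax":0,"ay":0,"az":0,"fingers":0.78},{"x":-2,"y":0,"z":0,"ax":0,"ay":0,"az":0,"fingers":0.78},{"x":-3,"y":0,"z":0,"ax":0,"ay":0,"az":0,"fingers":0.78}]'|grep -E "force|pos"; python3 go.py
```

```text
tool_pos: [0.5089, 0.1614, 0.028]
contact_force: [0.9, 2.1, 2.1]
grip_force: 0.9
tool_pos: [0.5095, 0.1597, 0.0285]
contact_force: [0.8, 26.1, 0.8]
grip_force: 13.3
t 11.73 st [-0.0475 -0.0001] z 0.0285 elev 89.6 azerr 158.3 q [0.26 0.42 2.12 0.01 0.59 0.44] F [ 0.8 26.1  0.8]
```

```bash
python3 -m inch '[{"x":-1,"y":0,"z":0,"ax":0,"ay":0,"az":0,"fingers":0.78},{"x":-2,"y":0,"z":0,"ax":0,"ay":0,"az":0,"fingers":0.78}]'|grep -E "force|pos"; python3 go.py; python3 rk.py
```

```text
tool_pos: [0.5099, 0.1594, 0.0289]
contact_force: [-0.6, 47.0, 2.3]
grip_force: 23.2
t 11.9 st [-0.0473  0.0004] z 0.0289 elev 89.4 azerr 156.3 q [0.26 0.42 2.12 0.01 0.59 0.44] F [-0.6 47.   2.3]
top 135 ((27.697978973388672, -1.1425647735595703), (42.03656005859375, 48.67216491699219), 2.4311206340789795) [  5.773196 -25.798502] [48.12938  23.134354]
```

The force jumped to 47 N with no further motion, so the rack is home against the stop. I'll back off and check.

```bash
python3 -m inch '[{"x":3,"y":0,"z":0,"ax":0,"ay":0,"az":0,"fingers":0.78},{"x":8,"y":0,"z":0,"ax":0,"ay":0,"az":0,"fingers":0.78},{"x":20,"y":0,"z":0,"ax":0,"ay":0,"az":0,"fingers":0.78},{"x":40,"y":0,"z":0,"ax":0,"ay":0,"az":0,"fingers":0.78},{"x":70,"y":0,"z":-5,"ax":0,"ay":0,"az":0,"fingers":0.78}]'>/dev/null;python3 -m inch '[{"x":30,"y":0,"z":-25,"ax":0,"ay":0,"az":0,"fingers":0.78},{"x":60,"y":0,"z":-50,"ax":0,"ay":0,"az":0,"fingers":0.78},{"x":90,"y":0,"z":-75,"ax":0,"ay":0,"az":0,"fingers":0.78},{"x":120,"y":0,"z":-90,"ax":0,"ay":0,"az":0,"fingers":0.78},{"x":150,"y":0,"z":-100,"ax":0,"ay":0,"az":0,"fingers":0.78}]'>/dev/null;python3 -m inch '[{"x":0,"y":0,"z":-35,"ax":0,"ay":0,"az":0,"fingers":0.78},{"x":0,"y":0,"z":-70,"ax":0,"ay":0,"az":0,"fingers":0.78},{"x":0,"y":0,"z":-100,"ax":0,"ay":0,"az":0,"fingers":0.78},{"x":0,"y":0,"z":-100,"ax":0,"ay":0,"az":0,"fingers":0.78}]'; python3 go.py; python3 - <<'E'
from h import *
p,d=save('top','top6'); p2,d2=save('side','side6')
S=to_st(cloud('top',d));Z=cloud('top',d)[...,2];m=(Z>.29)&(abs(S[...,1])<.06)&(S[...,0]>0.05)&(S[...,0]<.35)
print(m.sum(),S[m].min(0),S[m].max(0),Z[m].mean())
cv2.imwrite('pics/t6.png',np.hstack([cv2.resize(p[160:250,190:300],None,fx=4,fy=4)[:360],cv2.resize(p2[100:280,220:330],None,fx=3,fy=2)])[:,:,::-1])
E
```

```text
t: 13.12
tool_pos: [0.5512, 0.3741, 0.2401]
orientation: [-2.42, -2.001, -0.017]
contact_force: [0.1, 0.1, 1.1]
finger_gap: 0.02
grip_force: 0.0
t 13.12 st [-0.2659  0.0006] z 0.2401 elev 89.4 azerr 144.4 q [0.56 0.29 1.8  0.   1.04 0.75] F [0.1 0.1 1.1]
1360 [ 0.07179815 -0.05215804] [0.1766521  0.04910724] 0.30530087497952546
```

View pics/t6.png

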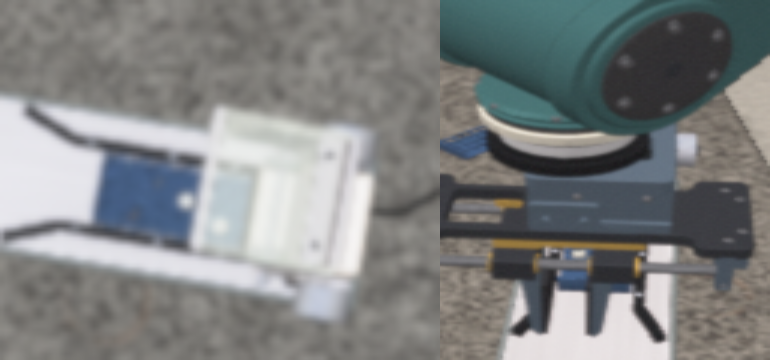

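The rack sits straight between the rails, with vials upright and the guard open. I'll check how far its rear edge is from home, using the stop and the lead-ins for scale.

```bash
python3 - <<'E'
from h import *
for nm in("top0","top5","top6"):
    I=np.load(f"pics/{nm}.npz"); hsv=cv2.cvtColor(I["p"],cv2.COLOR_RGB2HSV).astype(int)
    g=I["p"][...,0].astype(np.float32)   # red: white deck high, blue rack low
    xs=np.arange(-.25,.12,.0005); c,R,t,f=cal("top"); prof=[]
    for y in(-.012,-.006,0,.006,.012):
        w=np.array([[*to_w(x,y),.042] for x in xs]); q=w@R.T+t
        prof.append(cv2.remap(g,(q[:,0]/q[:,2]*f+c["cx"]).astype(np.float32),(q[:,1]/q[:,2]*f+c["cy"]).astype(np.float32),1).ravel())
    pr=np.median(prof,0); k=np.nonzero(pr<(pr.max()+pr.min())/2)[0]; print(nm,"rear edge",xs[k[0]],"last",xs[k[-1]])
    # mouth of rails: black px
    S=to_st(np.array([[plane("top",u,v,.032) for u in range(150,300)] for v in range(170,250)]))
    b=(hsv[170:250,150:300,2]<70)&(abs(S[...,1])<.06)&(S[...,0]<-.0)&(S[...,0]>-.13)
    print(" rail start x",np.sort(S[b][:,0])[:4], "n",b.sum())
E
```

```text
top0 rear edge -0.25 last 0.10300000000000031Traceback (most recent call last):
  File "<stdin>", line 11, in <module>
  File "h.py", line 10, in plane
    c,R,t,f=cal(n); r=R.T@np.array([(u-c["cx"])/f,(v-c["cy"])/f,1]); o=-R.T@t
            ~~~^^^
  File "h.py", line 4, in cal
    c=calibration(n); R=cv2.Rodrigues(np.array(c["rvec"],float))[0]; t=np.array(c["tvec"],float)
ValueError: time passes only in moves, steps and waits
```

```bash
python3 - <<'E'
from h import *
c,R,t,f=cal("top")
def pix(w): q=np.asarray(w)@R.T+t; return (q[...,0]/q[...,2]*f+c["cx"]).astype(np.float32),(q[...,1]/q[...,2]*f+c["cy"]).astype(np.float32)
def prof(nm,xs,ys,z):
    g=np.load(f"pics/{nm}.npz")["p"][...,0].astype(np.float32)
    return np.median([cv2.remap(g,*[a.reshape(1,-1) for a in pix([[*to_w(x,y),z] for x in xs])],1).ravel() for y in ys],0)
Y=(-.018,-.012,-.006,0,.006,.012)
for nm,a,b in(("top0",-.228,-.16),("top6",-.08,0.0)):
    xs=np.arange(a,b,.001); p=prof(nm,xs,Y,.042); h=(p.max()+p.min())/2; print(nm,"rear",xs[np.argmax(p<h)])
xs=np.arange(-.13,-.06,.002)
for y in(.043,.041,-.041,-.043): print(y,prof("top6",xs,[y],.032).astype(int))
xs=np.arange(-.26,-.22,.002); print("deck edge",prof("top6",xs,[-.055],.02).astype(int),prof("top5",xs,[.03,.05],.02).astype(int))
E
```

```text
top0 rear -0.212
top6 rear -0.026999999999999955
0.043 [229 229 229 229 229 229 229 229 229 229 229 229 228 227 225 223 219 213
 205 197 186 176 164 151 140 129 120 111 104  97  96  95 110 124 140]
0.041 [229 229 229 229 229 229 229 229 229 229 229 229 229 228 228 228 226 224
 220 216 207 201 192 184 174 163 149 135 121 108 101  96  98  99 110]
-0.041 [232 232 232 232 232 232 232 232 232 232 231 231 231 230 230 229 228 227
 225 222 216 207 197 185 176 163 152 140 127 114 104  97  94  95  99]
-0.043 [232 232 232 232 232 232 232 232 232 232 231 231 230 229 227 224 221 217
 213 206 197 184 171 156 143 132 121 111 102  96  92  92  94 101 114]
deck edge [104 113 121 124 125 125 127 130 136 141 144 144 144 150 157 167 175 180
 188 195 206] [122 122 123 126 128 129 131 134 135 136 132 130 129 136 149 163 178 186
 192 191 192]
```

```bash
python3 - <<'E'
from h import *
c,R,t,f=cal("top")
def pix(w): q=np.asarray(w)@R.T+t; return (q[...,0]/q[...,2]*f+c["cx"]).astype(np.float32),(q[...,1]/q[...,2]*f+c["cy"]).astype(np.float32)
def prof(nm,xs,ys,z,ch):
    g=np.load(f"pics/{nm}.npz")["p"][...,ch].astype(np.float32)
    return np.median([cv2.remap(g,*[a.reshape(1,-1) for a in pix([[*to_w(x,y),z] for x in xs])],1).ravel() for y in ys],0).astype(int)
Y=(-.018,-.006,0,.006,.018); xs=np.arange(.07,.13,.002)
print("x mm",(xs*1000).round().astype(int))
print("top0 stop",prof("top0",xs,Y,.036,1))
for ch in(0,2): print("top6 rack",prof("top6",xs,Y,.042,ch))
print("rail starts",[to_st(plane("top",*q,.032)).round(4) for q in((196,187),(191,218.7))])
print("side rail starts",[to_st(plane("side",225+a/3,130+b/3,.032)).round(4) for a,b in((62,410),(206,420))], "side deck end",[to_st(plane("side",*q,.02)).round(4) for q in[(233.3,319),(296.7,322.7)]])
p,d=get_image("side"); cv2.imwrite("pics/s7.png",cv2.resize(p[60:260,200:340],None,fx=3,fy=3)[:,:,::-1])
E
python3 -m inch '[{"x":30,"y":0,"z":0,"ax":0,"ay":0,"az":0,"fingers":0.78},{"x":70,"y":0,"z":0,"ax":0,"ay":0,"az":0,"fingers":0.78},{"x":110,"y":-20,"z":-30,"ax":0,"ay":0,"az":0,"fingers":0.78},{"x":150,"y":-30,"z":-50,"ax":0,"ay":0,"az":0,"fingers":0.78},{"x":190,"y":-50,"z":-50,"ax":0,"ay":0,"az":0,"fingers":0.78}]'|grep pos; python3 -m inch '[{"x":30,"y":-30,"z":0,"ax":0,"ay":0,"az":0,"fingers":0.78},{"x":60,"y":-60,"z":0,"ax":0,"ay":0,"az":0,"fingers":0.78},{"x":80,"y":-90,"z":0,"ax":0,"ay":0,"az":0,"fingers":0.78},{"x":100,"y":-120,"z":0,"ax":0,"ay":0,"az":0,"fingers":0.78},{"x":120,"y":-150,"z":0,"ax":0,"ay":0,"az":0,"fingers":0.78}]'|grep pos
python3 -c "
from h import *
p,d=save('side','side8'); cv2.imwrite('pics/s8.png',cv2.resize(p[120:320,210:330],None,fx=4,fy=3)[:,:,::-1])"
```

```text
x mm [ 70  72  74  76  78  80  82  84  86  88  90  92  94  96  98 100 102 104
 106 108 110 112 114 116 118 120 122 124 126 128]
top0 stop [240 240 240 240 240 240 240 240 240 239 238 234 227 207 179 151 135 153
 183 211 227 233 230 225 216 207 200 202 209 221]
top6 rack [195 191 188 188 188 188 188 188 188 188 188 188 187 186 186 188 194 208
 221 230 236 238 238 236 233 231 229 229 230 233]
top6 rack [209 207 207 207 207 207 208 208 208 207 208 206 205 200 195 193 195 205
 217 227 233 236 236 234 233 231 230 230 230 232]
rail starts [array([-0.1015,  0.0546]), array([-0.0985, -0.0546])]
side rail starts [array([-0.1092,  0.0537]), array([-0.1109, -0.0558])] side deck end [array([-0.2387,  0.0658]), array([-0.2371, -0.0641])]
tool_pos: [0.5402, 0.5523, 0.2831]
tool_pos: [0.413, 0.6976, 0.2797]
```

View pics/s8.png

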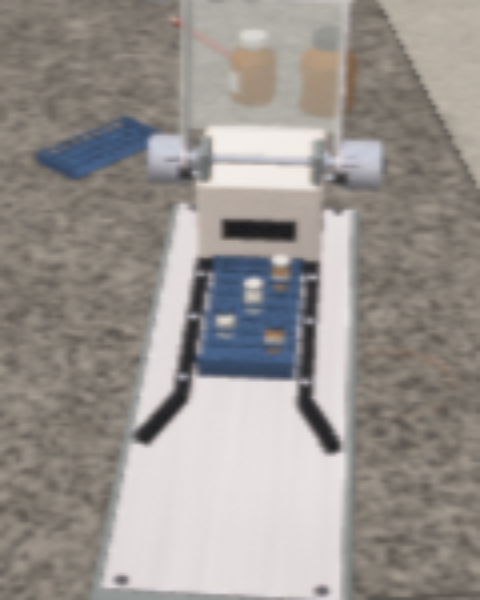

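The side view shows the guard open and the rack against the stop between the rails at about (250,310), with all four vials upright. The bottles are in place. I'll hand the job in.

```bash
python3 -m inch '[{"x":0,"y":0,"z":0,"ax":0,"ay":0,"az":0,"fingers":0.78},{"x":0,"y":0,"z":0,"ax":0,"ay":0,"az":0,"fingers":0.78}]' >/dev/null; python3 -c "
from workcell import *
print(job_done())"
```

```text
the job is handed in; nothing more can be done
None
```

I handed the job in: in the last pictures the guard stands open on its stops and the rack is home against the stop with all four vials upright, but no verdict came back.

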